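Stand the seatpost in the free seat tube

TASK

Take the seatpost out of the leaning cradle and stand it upright, foot down, in the blue three-tube stand, fully home on the bottom. Two of the three tubes have an old stub stuck deep inside, so find by feel the one that takes the post all the way; lower the post in rather than letting it drop, and leave the other things on the bench where they are.

Things in the scene. Friction and masses are not known exactly. Their poses are not given: they have to be found in the camera images.
- post: loose round aluminium seatpost, 180 long, 0.25 kg: shaft 27 diameter up to 132 from the foot (foot chamfered 3), then a darker neck 22 diameter from 136 to 180, best gripped end-on there; black band at 70. Origin: centre of the foot (27 end); z axis from foot to neck. Starts leaning 35 degrees from vertical, neck towards the robot (sizes in mm)
- rack: fixed green cradle on a steel plate 170 x 100 x 12: U-channel leaning 35 degrees from vertical to its -x, open on its upper (+x) side, inner width 31, walls 22 deep, with a foot plate; it ends 118 along the post, so the neck stands free. It stands left or right, the stand on the other side. Origin: underside centre; the post's foot starts at (40, 0, 34) mm in this frame, x ahead, z up
- stand: fixed stand: plate 110 (x) x 225 (y) x 10 thick, three upright blue tubes along y, 75 apart, outer diameter 38, inner 30, flared to 37 inside over the top 6, mouths 85 above the bench. The free tube's bottom is 10 above the bench (75 deep); in the other two a black stub ends 35 below the mouth. Which is free changes. Origin: underside centre (mm)
- tube0 (a point): centre of the mouth of a stand tube (at the stand's -y end), 85 above the bench; z up
- tube1 (a point): centre of the mouth of a stand tube (the middle one), 85 above the bench; z up
- tube2 (a point): centre of the mouth of a stand tube (at the stand's +y end), 85 above the bench; z up
- spanner: bystander, loose: steel spanner 160 long lying on the bench (mm); origin at the centre of its underside
- bell: bystander, loose: brass bicycle bell, 56 across, 32 high (mm); origin at the centre of its underside
- jar: bystander, loose: jar with yellow cap, 64 across, 80 high (mm); origin at the centre of its underside
- bowl: bystander, loose: purple plastic bowl, 150 across, 60 high (mm); origin at the centre of its underside
- pail: bystander, loose: red pail, 124 across, 125 high (mm); origin at the centre of its underside
- pedal: bystander, loose: black bicycle pedal, 90 x 84 x 26 (mm); origin at the centre of its underside
- grip: bystander, loose: black handlebar grip lying down, 120 long, 30 high (mm); origin at the centre of its underside

How it is judged:
On the way, in this order (a step that is already met when the one before it is completed fails the run):
1. the seatpost is out of the cradle, upright, its foot above the tube mouths (angle between post's own z axis and vertical below 0.25 rad and height (world z) of post above 0.078 m).
2. the seatpost stands fully home in a tube ((horizontal distance between post and tube0 below 0.005 m or horizontal distance between post and tube1 below 0.005 m or horizontal distance between post and tube2 below 0.005 m) and z of post in the frame of stand below 0.015 m), for 0.1 s.
At the end, for the whole second after the job is handed in: the seatpost stands foot down in a tube of the stand, fully home (foot within 5 mm of the tube's bottom), foot within 5 mm of the tube's axis, within 4 degrees of vertical, at rest and released (all of step 2 and z of post in the frame of stand above 0.005 m and angle between post's own z axis and vertical below 0.07 rad and linear speed of post below 0.02 m/s); the robot touches nothing.
It fails at once if the seatpost is dropped into a tube (faster than 0.5 m/s inside it) ((horizontal distance between post and tube0 below 0.008 m or horizontal distance between post and tube1 below 0.008 m or horizontal distance between post and tube2 below 0.008 m) and height (world z) of post below 0.08 m and linear speed of post above 0.5 m/s).
It fails at once if another thing on the bench is moved more than 30 mm (distance of any of spanner, bell, jar, bowl, pail, pedal, grip from where it was at the start of the episode above 0.03 m).
It also fails if it takes over 48 s, if anything falls off the work surface, if the arm or the gripper's body presses on something with over 40 N, if the wrist force passes 120 N, or if a joint passes its speed limit or range.

ROBOT

A 6-joint arm with a two-finger parallel gripper is mounted at the origin on the work surface. World frame = base frame: x ahead of the robot, y to its left, z up, the work surface at z = 0. Lengths are in m, angles in rad, forces in N, time in s.
With the tool pointing down it reaches from about 0.325 to 0.925 m from the base axis. Payload 3.1 kg.
Tool frame: the origin (TCP) lies at the very end of the fingers, on their centre line; the grasp point (between the pads) lies 19 mm behind it; z points along the fingers, y is the direction in which the jaws open and shut (so a half turn about z gives the same grasp; the last joint's range is limited). The gripper opens to 85 mm and grips with 20 to 120 N. Pads are 22 mm wide; open, the fingers measure 114 mm over their backs; the gripper's body (76 mm by 85 mm) begins 54 mm behind the grasp point. The pads swing forward as they close: fully open they stand 13 mm farther back than shut.
Start: joints at [-1.434, 0.217, 1.613, -0, 1.311, -0.112], TCP at [0.154, -0.606, 0.231] pointing down, gripper open.
Joint ranges: [-2.75, 2.75], [-0.78, 2.1], [0.31, 2.55], [-1.13, 4.27], [0.13, 2.63], [-2.58, 2.58]. Speed limits (rad/s): [2.79, 2.79, 3.14, 3.14, 3.14, 3.14].

INTERFACE

Orientations are given as a unit quaternion [w, x, y, z].
In Python, from workcell import state, optics, r gives the robot as it stands.
- The arm moves only by the shell command python3 -m pendant 'ROWS'. ROWS is JSON, a list of rows, each an object of numbers: "jaw": the opening, from -1 (shut) to 1 (fully open), so that 0 is half open; "tx", "ty", "tz": the shift along the tool's x, y, z in mm; "wx", "wy", "wz": the turn, a rotation vector about the tool's x, y, z in rad. In form: [{"jaw": .., "tx": .., "ty": .., "tz": .., "wx": .., "wy": .., "wz": ..}, ...]. A call has 1 to 20 rows; each row shifts and turns the commanded pose from where the row before left it, along the tool's axes as they then stand; what a row does not reach is not made up. A row lasts 1/12 s, in which the tool goes at most 41.7 mm and 7.16 degrees, less where a joint would pass 70% of its speed; a pose out of reach is approached as far as the arm can. A call is refused whole if a number of a shift passes 41.7 or a number of a turn 0.125, either way. A call with a gripper value outside its range is refused whole. The fingers move at their own pace and stop on an object; the grip force is fixed at half the most. Time passes only in rows, so rows that do not move let the fingers close. It gives the time, the measured TCP pose, the force and the opening at its end, in the units of the state.
- state(): the state, without advancing time (a new reading comes with each control period).
- optics.grab_frame(name): name is "scene" or "top" or "wrist"; returns the picture (384x512x3 uint8, red, green, blue); there is no depth.
- optics.get_calibration(name): a dict with "fx", "fy", "cx", "cy" (pixels), "R" (3x3) and "t" (3): a world point X has camera coordinates R X + t; the wrist camera has in their place "T_tool_cam" (4x4, takes a point from camera to tool coordinates, whose origin is the TCP and whose axes are the flange's). Camera axes: x right, y down, z forward; pixel columns grow to the right and rows downward; lengths in m; the calibration is good to about 2 mm. A picture is of the moment at which its call begins: read the wrist's pose just before it. get_calibration takes no time and is no camera call.
- r.job_done(): hands the job in, once; it reports no verdict.
The state is a dict: "clock": time; "q": joint angles; "joint_velocities": joint speeds; "joint_torque": joint torques, N m; "position": TCP position; "eef_rot": TCP orientation; "wrist_force": force on the tool from outside, world axes, zero at the start; "moment": the same for the moment, N m; "opening": opening from 0.0 (shut) to 1.0 (fully open).
Only numpy, scipy, OpenCV 4.12 (cv2) and the standard library are available. Lean on these libraries where they do the work, as an engineer would, in place of code of your own. Each camera call takes 0.05 s, during which the arm holds its last target. There are 200 camera calls.

## Working session

There is one attempt and no reset: what is moved stays moved. The work goes in short steps, Python scripts to look and compute and a shell command to move; the robot and the scene stay as the last step left them, time stands still between calls to the robot, and variables do not carry over. Pictures are saved under pics/ and viewed, about 8 in all and at most 12, crops included, and the job is handed in when it is done.

```bash
mkdir -p pics; ls
python3 - <<'E'
from workcell import state, optics, r
import cv2,numpy as np
s=state(); print(s)
for n in ("scene","top"):
    im=optics.grab_frame(n); cv2.imwrite(f"pics/{n}0.png",im[:,:,::-1])
    c=optics.get_calibration(n); print(n,{k:np.round(v,4).tolist() for k,v in c.items()})
c=optics.get_calibration("wrist"); print({k:np.round(v,4).tolist() for k,v in c.items()})
E
```

```text
pics
{'clock': 0.0, 'q': array([-1.43416487e+00,  2.17770962e-01,  1.61498403e+00,  2.66706704e-05,
        1.31128757e+00, -1.12190669e-01]), 'joint_velocities': array([-1.23332823e-03,  6.38061253e-05, -5.64472068e-04,  1.74915041e-03,
        1.16418636e-03, -7.10644992e-04]), 'joint_torque': array([-8.78741539e-04, -3.96846199e+01, -3.03855765e+01, -2.56013418e-04,
        9.77073214e-03, -8.82426036e-06]), 'position': array([ 0.15383401, -0.60490759,  0.2299318 ]), 'eef_rot': array([-1.22502018e-03,  9.92270603e-01,  1.24086863e-01, -2.08539416e-06]), 'wrist_force': array([-0.30299492, -0.16505289, -0.31687654]), 'moment': array([-0.00839432, -0.01284772,  0.02161494]), 'opening': 1.0005854519582589}
scene {'fx': 352.2672, 'fy': 352.2672, 'cx': 253.4528, 'cy': 192.6524, 'R': [[0.4868, 0.8735, 0.0072], [0.6038, -0.3305, -0.7254], [-0.6313, 0.3574, -0.6883]], 't': [-0.2912, -0.2776, 1.7581]}
top {'fx': 356.9119, 'fy': 356.9119, 'cx': 252.0303, 'cy': 189.17, 'R': [[0.0061, -0.9997, 0.0238], [-0.9943, -0.0086, -0.1063], [0.1065, -0.023, -0.994]], 't': [-0.0189, 0.5672, 1.0959]}
{'fx': 343.649, 'fy': 343.649, 'cx': 256.4094, 'cy': 189.2098, 'T_tool_cam': [[-0.0004, -0.9645, -0.264, 0.067], [1.0, -0.0004, -0.0001, -0.0007], [-0.0, -0.264, 0.9645, -0.1425], [0.0, 0.0, 0.0, 1.0]]}
```

View pics/scene0.png

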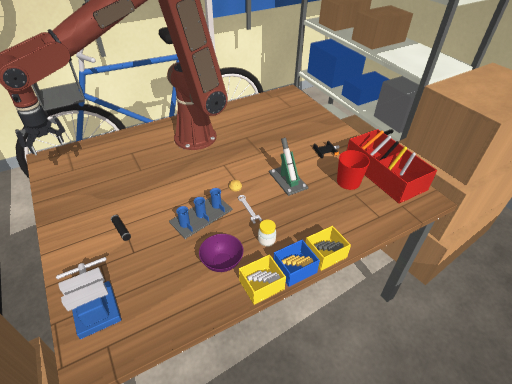

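View pics/top0.png

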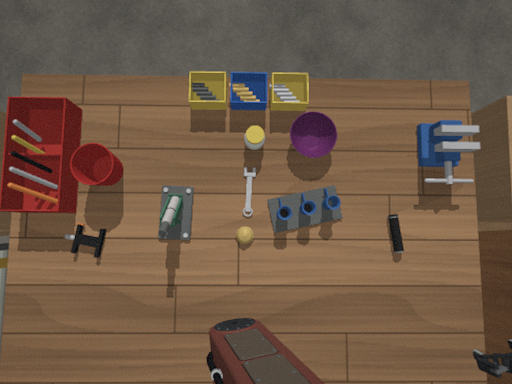

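The scene picture shows the rack at about (290,175) and the stand at about (200,212). In the top view the rack plate is at (176,213), with the neck pointing down and left at (164,232). The tubes are at (285,212), (309,207) and (333,201).

```bash
python3 - <<'E'
import cv2,numpy as np
im=cv2.imread("pics/top0.png")
a=cv2.resize(im[178:250,148:203],None,fx=8,fy=8,interpolation=cv2.INTER_CUBIC)
b=cv2.resize(im[178:250,262:346],None,fx=4.2,fy=8,interpolation=cv2.INTER_CUBIC)
cv2.imwrite("pics/crop0.png",np.hstack([a,b]))
print(a.shape,b.shape)
E
cat > h.py <<'E'
from workcell import state, optics, r
import cv2,numpy as np
from scipy.spatial.transform import Rotation as Ro
def pose():
    s=state(); q=s["eef_rot"]; return s["position"],Ro.from_quat([q[1],q[2],q[3],q[0]]).as_matrix()
def cam(n,p=None):
    c=optics.get_calibration(n)
    if n!="wrist": return c,c["R"],c["t"]
    P,R=p or pose(); T=np.eye(4);T[:3,:3]=R;T[:3,3]=P
    M=np.linalg.inv(T@np.array(c["T_tool_cam"])); return c,M[:3,:3],M[:3,3]
def proj(n,X,p=None):
    c,R,t=cam(n,p); x=R@np.asarray(X,float)+t
    return np.array([c["fx"]*x[0]/x[2]+c["cx"],c["fy"]*x[1]/x[2]+c["cy"]])
def ray(n,u,v,z,p=None):
    c,R,t=cam(n,p); C=-R.T@t; d=R.T@np.array([(u-c["cx"])/c["fx"],(v-c["cy"])/c["fy"],1])
    return C+d*(z-C[2])/d[2]
E
```

```text
(576, 440, 3) (576, 353, 3)
```

View pics/crop0.png

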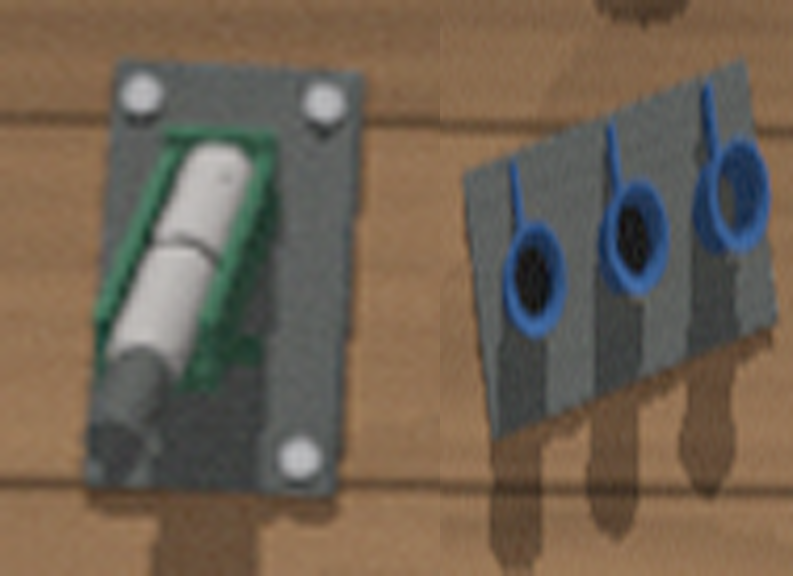

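Run:
```python
from h import *
C=[ray("top",148+x/8,178+y/8,.012)[:2] for x,y in [(118,60),(363,75),(335,497),(88,488)]]
C=np.array(C);print("rack corners",C.round(4).tolist(),"c",C.mean(0),np.linalg.norm(np.diff(C,axis=0),axis=1))
x=(C[0]+C[1]-C[2]-C[3]);yaw=np.arctan2(x[1],x[0]);print("yaw",yaw)
c=C.mean(0);R=Ro.from_euler("z",yaw).as_matrix()
foot=R@[.04,0,.034]+[*c,0];ax=R@[-np.sin(np.radians(35)),0,np.cos(np.radians(35))]
print("foot",foot,"ax",ax,"neckend",foot+.18*ax)
for d in (0,.07,.132,.18):
    u=proj("top",foot+d*ax);print(d,((u-[148,178])*8).round(0),proj("scene",foot+d*ax).round(1))
T=np.array([ray("top",262+(x-440)/4.2,178+y/8,.085) for x,y in [(533,277),(635,237),(739,195)]]);print(T.round(4),np.linalg.norm(np.diff(T,axis=0),axis=1))
for t in T: print(proj("scene",t).round(1))
s=cv2.imread("pics/scene0.png")
cv2.imwrite("pics/crop1.png",cv2.resize(np.hstack([s[130:200,265:315],s[180:250,170:235]]),None,fx=6,fy=6,interpolation=cv2.INTER_CUBIC))
```

```text
rack corners [[0.5786, 0.27], [0.5735, 0.1724], [0.4064, 0.1795], [0.4094, 0.2762]] c [0.49196766 0.22451109] [0.09768372 0.1672428  0.09675265]
yaw -0.03938221557135214
foot [0.53193664 0.22293621 0.034     ] ax [-0.5731317   0.02258287  0.81915204] neckend [0.42877294 0.22700113 0.18144737]
0 [223. 173.] [292.2 179.6]
0.07 [186. 270.] [288.3 163.5]
0.132 [150. 365.] [284.8 149. ]
0.18 [119. 447.] [282.  137.7]
[[ 0.4919 -0.1099  0.085 ]
 [ 0.5073 -0.1829  0.085 ]
 [ 0.5237 -0.2578  0.085 ]] [0.07463187 0.0766807 ]
[215.  191.1]
[198.9 200. ]
[181.5 209.8]
```

View pics/crop1.png

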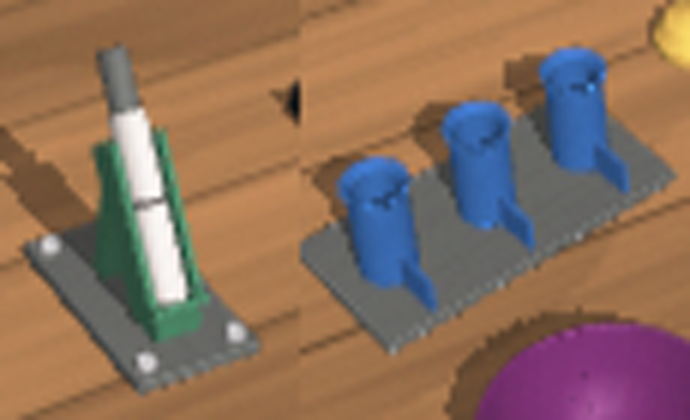

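The rack and post model projects onto both views to within about 2 px. The tube spacing comes out at 75-77 mm against a true 75, so it agrees. Only the -y tube (tube0) shows a plate-coloured floor and the other two look black, so tube0 is the first candidate. Moving now.

```bash
python3 -m pendant '[{"jaw":0.0,"wz":0.096},{"jaw":0.0,"wz":0.096},{"jaw":0.0,"wz":0.096},{"jaw":0.0,"tx":17.5,"ty":-26,"tz":-3},{"jaw":0.0,"tx":17.5,"ty":-26,"tz":-3},{"jaw":0.0,"tx":17.5,"ty":-26,"tz":-3},{"jaw":0.0,"tx":17.5,"ty":-26,"tz":-3},{"jaw":0.0,"tx":17.5,"ty":-26,"tz":-3},{"jaw":0.0,"tx":17.5,"ty":-26,"tz":-3},{"jaw":0.0,"tx":17.5,"ty":-26,"tz":-3},{"jaw":0.0,"tx":17.5,"ty":-26,"tz":-3},{"jaw":0.0,"tx":17.5,"ty":-26,"tz":-3},{"jaw":0.0,"tx":17.5,"ty":-26,"tz":-3},{"jaw":0.0,"tx":17.5,"ty":-26,"tz":-3},{"jaw":0.0,"tx":17.5,"ty":-26,"tz":-3},{"jaw":0.0,"tx":17.5,"ty":-26,"tz":-3},{"jaw":0.0,"tx":17.5,"ty":-26,"tz":-3},{"jaw":0.0,"tx":17.5,"ty":-26,"tz":-3},{"jaw":0.0,"tx":17.5,"ty":-26,"tz":-3}]'
python3 - <<'E'
from h import *
P,R=pose();print(P,R.round(3).tolist())
# delta to pregrasp in tool axes
g=np.array([.394,.2284,.231]);print(R.T@(g-P)*1000)
cv2.imwrite("pics/w1.png",optics.grab_frame("wrist")[:,:,::-1])
E
```

```text
[ 0.15384189 -0.60501681  0.23010623] [[0.969, 0.246, -0.0], [0.246, -0.969, 0.002], [0.0, -0.002, -1.0]]
[ 438.01126139 -748.60252969    0.82844048]schema error: expected keys jaw, tx, ty, tz, wx, wy, wz
```

View pics/w1.png

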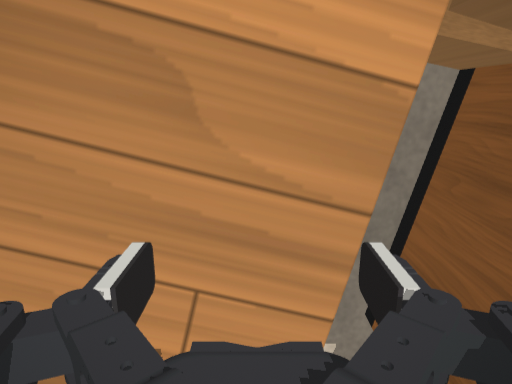

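The call was refused because every row needs all its keys, so the arm hasn't moved. The wrist picture shows only bare bench and the open fingers. I'll resend the rows in full.

```bash
python3 -m pendant '[{"jaw":0,"tx":0,"ty":0,"tz":0,"wx":0,"wy":0,"wz":0.096},{"jaw":0,"tx":0,"ty":0,"tz":0,"wx":0,"wy":0,"wz":0.096},{"jaw":0,"tx":0,"ty":0,"tz":0,"wx":0,"wy":0,"wz":0.096},{"jaw":0,"tx":19,"ty":-28,"tz":-3,"wx":0,"wy":0,"wz":0},{"jaw":0,"tx":19,"ty":-28,"tz":-3,"wx":0,"wy":0,"wz":0},{"jaw":0,"tx":19,"ty":-28,"tz":-3,"wx":0,"wy":0,"wz":0},{"jaw":0,"tx":19,"ty":-28,"tz":-3,"wx":0,"wy":0,"wz":0},{"jaw":0,"tx":19,"ty":-28,"tz":-3,"wx":0,"wy":0,"wz":0},{"jaw":0,"tx":19,"ty":-28,"tz":-3,"wx":0,"wy":0,"wz":0},{"jaw":0,"tx":19,"ty":-28,"tz":-3,"wx":0,"wy":0,"wz":0},{"jaw":0,"tx":19,"ty":-28,"tz":-3,"wx":0,"wy":0,"wz":0},{"jaw":0,"tx":19,"ty":-28,"tz":-3,"wx":0,"wy":0,"wz":0},{"jaw":0,"tx":19,"ty":-28,"tz":-3,"wx":0,"wy":0,"wz":0},{"jaw":0,"tx":19,"ty":-28,"tz":-3,"wx":0,"wy":0,"wz":0},{"jaw":0,"tx":19,"ty":-28,"tz":-3,"wx":0,"wy":0,"wz":0},{"jaw":0,"tx":19,"ty":-28,"tz":-3,"wx":0,"wy":0,"wz":0},{"jaw":0,"tx":19,"ty":-28,"tz":-3,"wx":0,"wy":0,"wz":0},{"jaw":0,"tx":19,"ty":-28,"tz":-3,"wx":0,"wy":0,"wz":0}]'
python3 - <<'E'
from h import *
P,R=pose();print(P,R.round(3).tolist())
g=np.array([.394,.2284,.231]);print(R.T@(g-P)*1000)
cv2.imwrite("pics/w2.png",optics.grab_frame("wrist")[:,:,::-1])
for t in [[.4919,-.1099,.085],[.5073,-.1829,.085],[.5237,-.2578,.085]]: print(proj("wrist",t,(P,R)))
E
```

```text
clock: 1.65
position: [0.4557, -0.1956, 0.2762]
eef_rot: [-0.0, 1.0, -0.02, -0.0]
wrist_force: [0.3, -0.4, -0.5]
opening: 0.501
[ 0.45567688 -0.19559352  0.27623574] [[0.999, -0.039, -0.0], [-0.039, -0.999, 0.0], [-0.0, -0.0, -1.0]]
[ -78.24062786 -421.24796329   45.27003499]
[166.83403371 131.69225098]
[241.75288171 112.25818037]
[320.98401937  91.04060555]
```

View pics/w2.png

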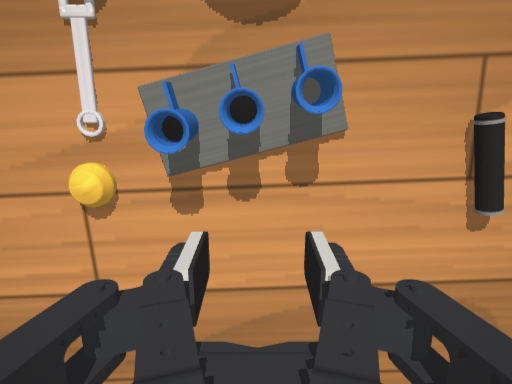

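```bash
python3 -m pendant '[{"jaw":0,"tx":-6,"ty":-35,"tz":0,"wx":0,"wy":0,"wz":0},{"jaw":0,"tx":-6,"ty":-35,"tz":0,"wx":0,"wy":0,"wz":0},{"jaw":0,"tx":-6,"ty":-35,"tz":0,"wx":0,"wy":0,"wz":0},{"jaw":0,"tx":-6,"ty":-35,"tz":0,"wx":0,"wy":0,"wz":0},{"jaw":0,"tx":-6,"ty":-35,"tz":0,"wx":0,"wy":0,"wz":0},{"jaw":0,"tx":-6,"ty":-35,"tz":0,"wx":0,"wy":0,"wz":0},{"jaw":0,"tx":-6,"ty":-35,"tz":0,"wx":0,"wy":0,"wz":0},{"jaw":0,"tx":-6,"ty":-35,"tz":0,"wx":0,"wy":0,"wz":0},{"jaw":0,"tx":-6,"ty":-35,"tz":0,"wx":0,"wy":0,"wz":0},{"jaw":0,"tx":-6,"ty":-35,"tz":0,"wx":0,"wy":0,"wz":0},{"jaw":0,"tx":-6,"ty":-35,"tz":0,"wx":0,"wy":0,"wz":0},{"jaw":0,"tx":-6,"ty":-35,"tz":0,"wx":0,"wy":0,"wz":0},{"jaw":0,"tx":0,"ty":0,"tz":0,"wx":0,"wy":0.122,"wz":0},{"jaw":0,"tx":0,"ty":0,"tz":0,"wx":0,"wy":0.122,"wz":0},{"jaw":0,"tx":0,"ty":0,"tz":0,"wx":0,"wy":0.122,"wz":0},{"jaw":0,"tx":0,"ty":0,"tz":0,"wx":0,"wy":0.122,"wz":0},{"jaw":0,"tx":0,"ty":0,"tz":0,"wx":0,"wy":0.122,"wz":0},{"jaw":0,"tx":0,"ty":0,"tz":0,"wx":0,"wy":0,"wz":0}]'
python3 - <<'E'
from h import *
P,R=pose();print(P,R.round(3).tolist())
f=np.array([.5319,.2229,.034]);ax=np.array([-.5731,.0226,.8192])
cv2.imwrite("pics/w3.png",optics.grab_frame("wrist")[:,:,::-1])
for d in (.07,.132,.18): print(d,proj("wrist",f+d*ax,(P,R)).round(1))
E
```

```text
clock: 3.2
position: [0.3944, 0.2237, 0.2698]
eef_rot: [0.008, 0.955, -0.016, 0.297]
wrist_force: [-0.6, 0.3, -2.4]
opening: 0.504
[0.39441972 0.22371613 0.26979262] [[0.823, -0.036, 0.567], [-0.027, -0.999, -0.025], [0.568, 0.005, -0.823]]
0.07 [252.1 183.3]
0.132 [251.4 201.5]
0.18 [250.6 221.7]
```

View pics/w3.png

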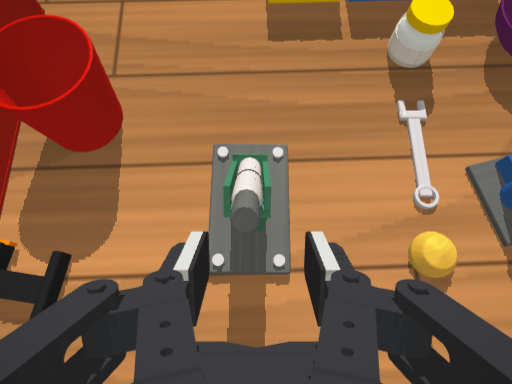

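In the first wrist view the tube mouths are at (171,129), (241,109) and (319,89), within 4 px of the prediction. The right one (tube0) is grey inside and the other two are black. In the second view the post lies in the cradle with the neck end near (246,217), where I predicted (251,222). I'll measure that with an intensity profile.

Run:
```python
from h import *
P,R=pose()
g=cv2.cvtColor(cv2.imread("pics/w3.png"),cv2.COLOR_BGR2GRAY)
for v in (195,202,210,218): print(v,g[v,224:268].tolist())
print("col246",150,g[150:240,246].tolist())
f=np.array([.5319,.2229,.034]);ax=np.array([-.5731,.0226,.8192])
e=f+.18*ax
c,M,t=cam("wrist",(P,R));print("depth end",(M@e+t)[2],"tool coords end",(R.T@(e-P)*1000).round(1),"axis in tool",(R.T@ax).round(3))
n=.011*np.array([.819,0,.573]);print("end top/bottom",proj("wrist",e+n,(P,R)),proj("wrist",e-n,(P,R)))
T=ray("wrist",319,89,.085,(np.array([.45567688,-.19559352,.27623574]),np.array([[.999,-.039,0],[-.039,-.999,0],[0,0,-1]])));print("tube0",T)
```

```text
195 [83, 83, 82, 82, 83, 81, 65, 86, 175, 185, 191, 135, 95, 103, 108, 112, 114, 116, 118, 120, 120, 122, 122, 122, 121, 121, 120, 118, 116, 112, 84, 106, 103, 122, 177, 175, 168, 151, 120, 66, 73, 82, 83, 82]
202 [84, 85, 84, 84, 85, 83, 69, 79, 137, 118, 96, 103, 108, 113, 116, 118, 119, 119, 120, 120, 121, 122, 121, 121, 120, 119, 117, 115, 113, 111, 108, 102, 98, 92, 85, 106, 140, 129, 119, 67, 79, 83, 84, 84]
210 [83, 82, 82, 83, 83, 82, 82, 76, 102, 104, 102, 95, 83, 82, 81, 80, 81, 81, 83, 83, 84, 84, 85, 83, 82, 82, 83, 82, 83, 92, 102, 102, 95, 90, 81, 72, 76, 76, 77, 76, 76, 75, 75, 74]
218 [114, 112, 115, 114, 111, 109, 84, 83, 83, 81, 81, 81, 83, 83, 84, 84, 86, 83, 83, 82, 83, 82, 83, 83, 82, 81, 81, 81, 82, 81, 81, 76, 77, 74, 79, 76, 70, 71, 70, 71, 70, 74, 79, 106]
col246 150 [112, 113, 114, 116, 114, 90, 83, 117, 195, 234, 235, 236, 237, 237, 237, 238, 238, 238, 226, 132, 157, 239, 239, 239, 238, 238, 239, 239, 239, 238, 239, 239, 239, 239, 240, 242, 243, 245, 234, 150, 122, 122, 122, 121, 122, 122, 122, 122, 121, 122, 122, 122, 121, 122, 121, 123, 119, 94, 84, 84, 85, 85, 84, 83, 82, 82, 83, 82, 83, 82, 83, 82, 80, 81, 81, 81, 81, 81, 81, 82, 82, 81, 76, 75, 74, 75, 74, 75, 74, 74]
depth end 0.2516728581163913 tool coords end [-24.9  -4.   93.2] axis in tool [-0.007  0.001 -1.   ]
end top/bottom [251.50551732 210.72992525] [252.44977912 238.77979008]
tube0 [ 0.52584285 -0.2561763   0.085     ]
```

```bash
python3 -m pendant '[{"jaw":0.2,"tx":-22,"ty":-8,"tz":0,"wx":0,"wy":0,"wz":0},{"jaw":0.2,"tx":0,"ty":0,"tz":20,"wx":0,"wy":0,"wz":0},{"jaw":0.2,"tx":0,"ty":0,"tz":20,"wx":0,"wy":0,"wz":0},{"jaw":0.2,"tx":0,"ty":0,"tz":20,"wx":0,"wy":0,"wz":0},{"jaw":0.2,"tx":0,"ty":0,"tz":18,"wx":0,"wy":0,"wz":0},{"jaw":0.2,"tx":0,"ty":0,"tz":18,"wx":0,"wy":0,"wz":0},{"jaw":0.2,"tx":0,"ty":0,"tz":16,"wx":0,"wy":0,"wz":0},{"jaw":0.2,"tx":0,"ty":0,"tz":16,"wx":0,"wy":0,"wz":0},{"jaw":0.2,"tx":0,"ty":0,"tz":0,"wx":0,"wy":0,"wz":0},{"jaw":0.2,"tx":0,"ty":0,"tz":0,"wx":0,"wy":0,"wz":0}]'
python3 - <<'E'
from h import *
P,R=pose();print(P,R.round(3).tolist())
cv2.imwrite("pics/w4.png",optics.grab_frame("wrist")[:,:,::-1])
E
```

```text
clock: 4.08
position: [0.4567, 0.2304, 0.1589]
eef_rot: [0.007, 0.954, -0.02, 0.299]
wrist_force: [0.5, -0.5, 0.2]
opening: 0.599
[0.45673666 0.23043995 0.15893223] [[0.82, -0.042, 0.571], [-0.034, -0.999, -0.025], [0.571, 0.001, -0.821]]
```

View pics/w4.png

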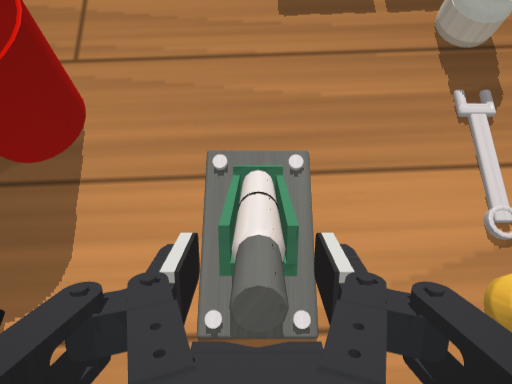

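The neck end is at (259,310), centred between the pads, which span about 185–335. It sits about 5 mm off toward tool -x, so I'll correct that and close.

```bash
python3 -m pendant '[{"jaw":0.2,"tx":-5,"ty":0,"tz":2,"wx":0,"wy":0,"wz":0},{"jaw":-0.2,"tx":0,"ty":0,"tz":0,"wx":0,"wy":0,"wz":0},{"jaw":-1,"tx":0,"ty":0,"tz":0,"wx":0,"wy":0,"wz":0},{"jaw":-1,"tx":0,"ty":0,"tz":0,"wx":0,"wy":0,"wz":0},{"jaw":-1,"tx":0,"ty":0,"tz":0,"wx":0,"wy":0,"wz":0},{"jaw":-1,"tx":0,"ty":0,"tz":0,"wx":0,"wy":0,"wz":0},{"jaw":-1,"tx":0,"ty":0,"tz":0,"wx":0,"wy":0,"wz":0},{"jaw":-1,"tx":0,"ty":0,"tz":0,"wx":0,"wy":0,"wz":0}]'
```

```text
clock: 4.8
position: [0.4522, 0.2311, 0.1551]
eef_rot: [0.006, 0.954, -0.019, 0.3]
wrist_force: [-5.7, -1.5, 6.5]
opening: 0.228
```

```bash
python3 -m pendant '[{"jaw":-1,"tx":0,"ty":0,"tz":-5,"wx":0,"wy":0,"wz":0},{"jaw":-1,"tx":0,"ty":0,"tz":-5,"wx":0,"wy":0,"wz":0},{"jaw":-1,"tx":8,"ty":0,"tz":-3,"wx":0,"wy":0,"wz":0},{"jaw":-1,"tx":12,"ty":0,"tz":-3,"wx":0,"wy":0,"wz":0},{"jaw":-1,"tx":15,"ty":0,"tz":-8,"wx":0,"wy":0,"wz":0},{"jaw":-1,"tx":15,"ty":0,"tz":-15,"wx":0,"wy":0,"wz":0},{"jaw":-1,"tx":15,"ty":0,"tz":-20,"wx":0,"wy":0,"wz":0},{"jaw":-1,"tx":15,"ty":0,"tz":-20,"wx":0,"wy":0,"wz":0},{"jaw":-1,"tx":15,"ty":0,"tz":-20,"wx":0,"wy":0,"wz":0},{"jaw":-1,"tx":15,"ty":0,"tz":-20,"wx":0,"wy":0,"wz":0},{"jaw":-1,"tx":10,"ty":0,"tz":-15,"wx":0,"wy":0,"wz":0},{"jaw":-1,"tx":0,"ty":0,"tz":0,"wx":0,"wy":0,"wz":0},{"jaw":-1,"tx":0,"ty":0,"tz":0,"wx":0,"wy":0,"wz":0}]'
python3 - <<'E'
from h import *
P,R=pose();print(P,R.round(4).tolist(), state()["wrist_force"])
# rotation to vertical in tool axes
z=R[:,2];d=np.cross(z,[0,0,-1]);w=d/np.linalg.norm(d)*np.arccos(-z[2]);print("w tool",R.T@w)
E
```

```text
clock: 5.88
position: [0.4737, 0.2305, 0.3334]
eef_rot: [0.005, 0.954, -0.019, 0.3]
wrist_force: [-0.8, 0.9, -4.3]
opening: 0.232
[0.4737035  0.23053308 0.33342319] [[0.819, -0.0394, 0.5725], [-0.033, -0.9992, -0.0215], [0.5729, -0.0013, -0.8196]] [-0.80739991  0.91380561 -4.34582784]
w tool [-1.38795850e-03 -6.10038607e-01 -7.47210234e-19]
```

```bash
python3 -m pendant '[{"jaw":-1,"tx":0,"ty":0,"tz":0,"wx":0,"wy":-0.122,"wz":0},{"jaw":-1,"tx":0,"ty":0,"tz":0,"wx":0,"wy":-0.122,"wz":0},{"jaw":-1,"tx":0,"ty":0,"tz":0,"wx":0,"wy":-0.122,"wz":0},{"jaw":-1,"tx":0,"ty":0,"tz":0,"wx":0,"wy":-0.122,"wz":0},{"jaw":-1,"tx":0,"ty":0,"tz":0,"wx":0,"wy":-0.122,"wz":0},{"jaw":-1,"tx":5,"ty":15,"tz":0,"wx":0,"wy":0,"wz":0},{"jaw":-1,"tx":5,"ty":30,"tz":0,"wx":0,"wy":0,"wz":0},{"jaw":-1,"tx":5,"ty":30,"tz":0,"wx":0,"wy":0,"wz":0},{"jaw":-1,"tx":5,"ty":30,"tz":0,"wx":0,"wy":0,"wz":0},{"jaw":-1,"tx":5,"ty":30,"tz":0,"wx":0,"wy":0,"wz":0},{"jaw":-1,"tx":5,"ty":30,"tz":0,"wx":0,"wy":0,"wz":0},{"jaw":-1,"tx":5,"ty":30,"tz":0,"wx":0,"wy":0,"wz":0},{"jaw":-1,"tx":5,"ty":30,"tz":0,"wx":0,"wy":0,"wz":0},{"jaw":-1,"tx":5,"ty":30,"tz":0,"wx":0,"wy":0,"wz":0},{"jaw":-1,"tx":5,"ty":30,"tz":0,"wx":0,"wy":0,"wz":0},{"jaw":-1,"tx":5,"ty":30,"tz":0,"wx":0,"wy":0,"wz":0},{"jaw":-1,"tx":5,"ty":30,"tz":0,"wx":0,"wy":0,"wz":0},{"jaw":-1,"tx":5,"ty":30,"tz":0,"wx":0,"wy":0,"wz":0},{"jaw":-1,"tx":5,"ty":30,"tz":0,"wx":0,"wy":0,"wz":0},{"jaw":-1,"tx":0,"ty":30,"tz":0,"wx":0,"wy":0,"wz":0}]'
python3 -m pendant '[{"jaw":-1,"tx":0,"ty":20,"tz":0,"wx":0,"wy":0,"wz":0},{"jaw":-1,"tx":0,"ty":10,"tz":0,"wx":0,"wy":0,"wz":0},{"jaw":-1,"tx":0,"ty":0,"tz":0,"wx":0,"wy":0,"wz":0},{"jaw":-1,"tx":0,"ty":0,"tz":0,"wx":0,"wy":0,"wz":0}]'
python3 - <<'E'
from h import *
P,R=pose();print(P,R.round(4).tolist(), state()["wrist_force"])
w=optics.grab_frame("wrist")[:,:,::-1]; s=optics.grab_frame("scene")[:,:,::-1]
u=proj("scene",P-[0,0,.05]).astype(int);print(u)
sc=cv2.resize(s[u[1]-50:u[1]+60,u[0]-45:u[0]+45],None,fx=3.49,fy=3.4909,interpolation=cv2.INTER_CUBIC)[:384,:288]
cv2.imwrite("pics/w5.png",np.hstack([w,sc]))
print("crop origin",u-[45,50])
for d in (.143,.073,.011): print(d,"wrist",proj("wrist",P+R@[0,0,d],(P,R)).round(1),"scene crop",((proj("scene",P+R@[0,0,d])-u+[45,50])*3.49).round(1)+[512,0])
for t in ([.5258,-.2562,.085],[.5237,-.2578,.085]): print(proj("wrist",t,(P,R)),R.T@(np.array(t)-P)*1000)
E
```

```text
clock: 7.55
position: [0.5262, -0.2082, 0.3293]
eef_rot: [-0.001, 1.0, -0.02, -0.002]
wrist_force: [0.0, 0.4, -3.1]
opening: 0.236
clock: 7.88
position: [0.525, -0.2362, 0.3309]
eef_rot: [-0.001, 1.0, -0.02, -0.001]
wrist_force: [-0.1, -0.2, -3.2]
opening: 0.231
[ 0.52501438 -0.23621567  0.33088412] [[0.9992, -0.0399, -0.0025], [-0.0398, -0.9992, 0.003], [-0.0026, -0.0029, -1.0]] [-0.11102615 -0.23404823 -3.17192149]
[179 166]
crop origin [134 116]
0.143 wrist [257.3 176.3] scene crop [685.3 248.1]
0.073 wrist [257.6 200.7] scene crop [675.6 193.9]
0.011 wrist [258.  238.8] scene crop [666.3 142. ]
[275.26020498 153.86456232] [  2.22595202  20.64371814 245.82081325]
[276.70975825 155.63240777] [1.91381713e-01 2.23261341e+01 2.45821312e+02]
```

View pics/w5.png

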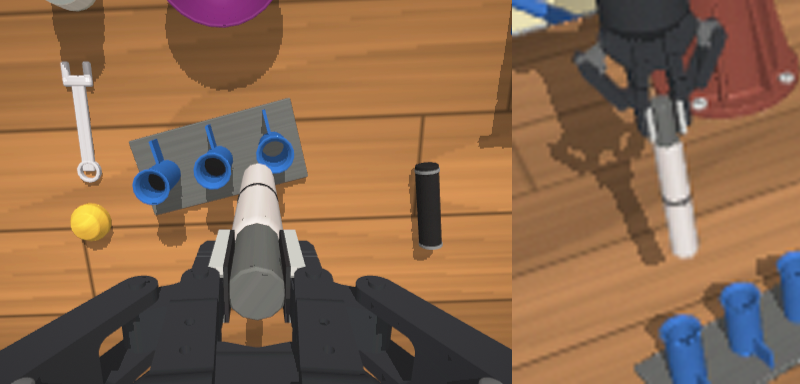

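Tube0's mouth is at (273,153) in the wrist view. The post hangs straight: foot tip at (257,164), band at about (257,184), offset about 2 mm toward tool -x. I'll centre over tube0 and lower to just above the mouth.

```bash
python3 -m pendant '[{"jaw":-1,"tx":2,"ty":10,"tz":0,"wx":0,"wy":0,"wz":0},{"jaw":-1,"tx":2,"ty":10,"tz":0,"wx":0,"wy":0,"wz":0},{"jaw":-1,"tx":0,"ty":0,"tz":15,"wx":0.001,"wy":0,"wz":0},{"jaw":-1,"tx":0,"ty":0,"tz":20,"wx":0,"wy":0,"wz":0},{"jaw":-1,"tx":0,"ty":0,"tz":20,"wx":0,"wy":0,"wz":0},{"jaw":-1,"tx":0,"ty":0,"tz":20,"wx":0,"wy":0,"wz":0},{"jaw":-1,"tx":0,"ty":0,"tz":12,"wx":0,"wy":0,"wz":0},{"jaw":-1,"tx":0,"ty":0,"tz":6,"wx":0,"wy":0,"wz":0},{"jaw":-1,"tx":0,"ty":0,"tz":0,"wx":0,"wy":0,"wz":0},{"jaw":-1,"tx":0,"ty":0,"tz":0,"wx":0,"wy":0,"wz":0}]'
python3 - <<'E'
from h import *
P,R=pose();print(P,R.round(4).tolist(), state()["wrist_force"])
w=optics.grab_frame("wrist")[:,:,::-1]; s=optics.grab_frame("scene")[:,:,::-1];t=optics.grab_frame("top")[:,:,::-1]
a=w[100:292,160:352]
sc=cv2.resize(s[165:245,145:225],(384,384),interpolation=cv2.INTER_CUBIC)
cv2.imwrite("pics/w6.png",np.hstack([cv2.resize(a,(384,384)),sc]))
f=lambda n,X:proj(n,X,(P,R))
F=P+R@[-.002,0,.143];print("foot",F)
print("foot in crops",(f("wrist",F)-[160,100])*2,(f("scene",F)-[145,165])*4.8+[384,0])
T=np.array([.526,-.256,.085]);print("tube",(f("wrist",T)-[160,100])*2,(f("scene",T)-[145,165])*4.8+[384,0])
E
```

```text
clock: 8.82
position: [0.5293, -0.2574, 0.2405]
eef_rot: [-0.0, 1.0, -0.02, 0.0]
wrist_force: [0.5, 0.2, -3.3]
opening: 0.232
[ 0.52927035 -0.25743227  0.24051656] [[0.9992, -0.039, 0.0008], [-0.039, -0.9992, 0.0004], [0.0008, -0.0004, -1.0]] [ 0.54787292  0.21226098 -3.27903083]
foot [ 0.52738805 -0.25729832  0.09751503]
foot in crops [194.69662728 157.25440175] [559.27565741 206.39019174]
tube [191.84984197 153.82925458] [562.45806096 216.16578101]
```

View pics/w6.png

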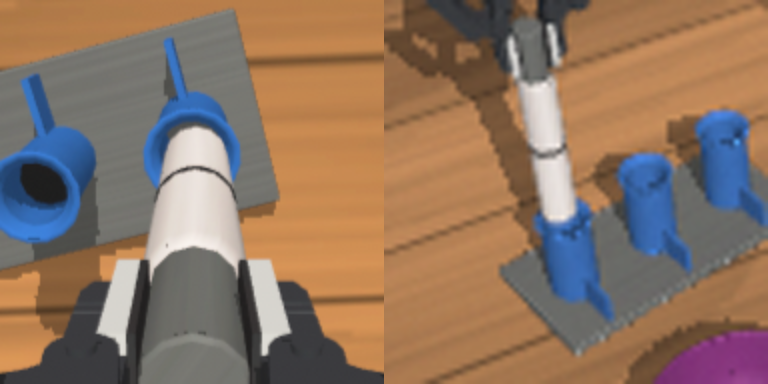

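The post foot sits over tube0: in the wrist crop the ring spans 145–241 and the post is at about 195. The scene crop shows the same. Lowering gently and watching the force.

```bash
python3 -m pendant '[{"jaw":-1,"tx":0,"ty":-1,"tz":4,"wx":0,"wy":0,"wz":0},{"jaw":-1,"tx":0,"ty":0,"tz":4,"wx":0,"wy":0,"wz":0},{"jaw":-1,"tx":0,"ty":0,"tz":4,"wx":0,"wy":0,"wz":0},{"jaw":-1,"tx":0,"ty":0,"tz":4,"wx":0,"wy":0,"wz":0},{"jaw":-1,"tx":0,"ty":0,"tz":4,"wx":0,"wy":0,"wz":0},{"jaw":-1,"tx":0,"ty":0,"tz":3,"wx":0,"wy":0,"wz":0},{"jaw":-1,"tx":0,"ty":0,"tz":0,"wx":0,"wy":0,"wz":0}]'
```

```text
clock: 9.55
position: [0.5282, -0.2557, 0.2155]
eef_rot: [-0.001, 1.0, -0.02, -0.001]
wrist_force: [0.3, 0.8, -4.0]
opening: 0.235
```

```bash
python3 -m pendant '[{"jaw":-1,"tx":0,"ty":0,"tz":4,"wx":0,"wy":0,"wz":0},{"jaw":-1,"tx":0,"ty":0,"tz":4,"wx":0,"wy":0,"wz":0},{"jaw":-1,"tx":0,"ty":0,"tz":4,"wx":0,"wy":0,"wz":0},{"jaw":-1,"tx":0,"ty":0,"tz":4,"wx":0,"wy":0,"wz":0},{"jaw":-1,"tx":0,"ty":0,"tz":0,"wx":0,"wy":0,"wz":0}]'
python3 -m pendant '[{"jaw":-1,"tx":0,"ty":0,"tz":4,"wx":0,"wy":0,"wz":0},{"jaw":-1,"tx":0,"ty":0,"tz":4,"wx":0,"wy":0,"wz":0},{"jaw":-1,"tx":0,"ty":0,"tz":4,"wx":0,"wy":0,"wz":0},{"jaw":-1,"tx":0,"ty":0,"tz":0,"wx":0,"wy":0,"wz":0}]'
```

```text
clock: 9.97
position: [0.5283, -0.2557, 0.1995]
eef_rot: [-0.001, 1.0, -0.02, -0.001]
wrist_force: [-0.5, 0.7, -3.5]
opening: 0.235
clock: 10.3
position: [0.5284, -0.2558, 0.1876]
eef_rot: [-0.001, 1.0, -0.02, -0.001]
wrist_force: [-0.2, 0.5, -3.3]
opening: 0.236
```

The foot is at about 45 mm, below stub height, with no contact force, so tube0 is open at least this far.

```bash
python3 -m pendant '[{"jaw":-1,"tx":0,"ty":0,"tz":4,"wx":0,"wy":0,"wz":0},{"jaw":-1,"tx":0,"ty":0,"tz":4,"wx":0,"wy":0,"wz":0},{"jaw":-1,"tx":0,"ty":0,"tz":4,"wx":0,"wy":0,"wz":0},{"jaw":-1,"tx":0,"ty":0,"tz":4,"wx":0,"wy":0,"wz":0},{"jaw":-1,"tx":0,"ty":0,"tz":4,"wx":0,"wy":0,"wz":0},{"jaw":-1,"tx":0,"ty":0,"tz":4,"wx":0,"wy":0,"wz":0},{"jaw":-1,"tx":0,"ty":0,"tz":0,"wx":0,"wy":0,"wz":0}]'
python3 -m pendant '[{"jaw":-1,"tx":0,"ty":0,"tz":2,"wx":0,"wy":0,"wz":0},{"jaw":-1,"tx":0,"ty":0,"tz":2,"wx":0,"wy":0,"wz":0},{"jaw":-1,"tx":0,"ty":0,"tz":1,"wx":0,"wy":0,"wz":0},{"jaw":-1,"tx":0,"ty":0,"tz":0,"wx":0,"wy":0,"wz":0}]'
```

```text
clock: 10.88
position: [0.5285, -0.2557, 0.1636]
eef_rot: [-0.001, 1.0, -0.02, -0.0]
wrist_force: [0.5, 0.7, -3.8]
opening: 0.235
clock: 11.22
position: [0.5288, -0.256, 0.1596]
eef_rot: [-0.001, 1.0, -0.02, -0.0]
wrist_force: [-0.7, 0.0, -4.3]
opening: 0.229
```

```bash
python3 -m pendant '[{"jaw":-1,"tx":0,"ty":0,"tz":1,"wx":0,"wy":0,"wz":0},{"jaw":-1,"tx":0,"ty":0,"tz":1,"wx":0,"wy":0,"wz":0},{"jaw":-1,"tx":0,"ty":0,"tz":0,"wx":0,"wy":0,"wz":0}]'
python3 -m pendant '[{"jaw":-1,"tx":0,"ty":0,"tz":1,"wx":0,"wy":0,"wz":0},{"jaw":-1,"tx":0,"ty":0,"tz":1,"wx":0,"wy":0,"wz":0},{"jaw":-1,"tx":0,"ty":0,"tz":0,"wx":0,"wy":0,"wz":0}]'
python3 -m pendant '[{"jaw":-1,"tx":0,"ty":0,"tz":1,"wx":0,"wy":0,"wz":0},{"jaw":-1,"tx":0,"ty":0,"tz":0,"wx":0,"wy":0,"wz":0},{"jaw":-1,"tx":0,"ty":0,"tz":0,"wx":0,"wy":0,"wz":0}]'
```

```text
clock: 11.47
position: [0.5288, -0.256, 0.1578]
eef_rot: [-0.0, 1.0, -0.02, -0.0]
wrist_force: [-0.9, 0.2, -3.0]
opening: 0.231
clock: 11.72
position: [0.529, -0.2561, 0.1562]
eef_rot: [-0.0, 1.0, -0.02, 0.0]
wrist_force: [-0.6, -0.5, -0.8]
opening: 0.237
clock: 11.97
position: [0.5292, -0.2562, 0.1562]
eef_rot: [-0.0, 1.0, -0.02, 0.0]
wrist_force: [-3.5, 0.9, 6.3]
opening: 0.229
```

The foot met the bottom at TCP 0.156 with an upward force of about 6 N, which puts it at about 10 mm. Releasing and withdrawing straight up.

```bash
python3 -m pendant '[{"jaw":-0.4,"tx":0,"ty":0,"tz":0,"wx":0,"wy":0,"wz":0},{"jaw":-0.2,"tx":0,"ty":0,"tz":0,"wx":0,"wy":0,"wz":0},{"jaw":0.1,"tx":0,"ty":0,"tz":0,"wx":0,"wy":0,"wz":0},{"jaw":0.2,"tx":0,"ty":0,"tz":0,"wx":0,"wy":0,"wz":0},{"jaw":0.2,"tx":0,"ty":0,"tz":0,"wx":0,"wy":0,"wz":0},{"jaw":0.2,"tx":0,"ty":0,"tz":0,"wx":0,"wy":0,"wz":0},{"jaw":0.2,"tx":0,"ty":0,"tz":-5,"wx":0,"wy":0,"wz":0},{"jaw":0.2,"tx":0,"ty":0,"tz":-10,"wx":0,"wy":0,"wz":0},{"jaw":0.2,"tx":0,"ty":0,"tz":-15,"wx":0,"wy":0,"wz":0},{"jaw":0.2,"tx":0,"ty":0,"tz":-20,"wx":0,"wy":0,"wz":0},{"jaw":0.2,"tx":0,"ty":0,"tz":-20,"wx":0,"wy":0,"wz":0},{"jaw":0.2,"tx":0,"ty":0,"tz":-20,"wx":0,"wy":0,"wz":0},{"jaw":0.2,"tx":0,"ty":0,"tz":-20,"wx":0,"wy":0,"wz":0},{"jaw":0.2,"tx":0,"ty":0,"tz":-20,"wx":0,"wy":0,"wz":0},{"jaw":0.2,"tx":0,"ty":0,"tz":0,"wx":0,"wy":0,"wz":0},{"jaw":0.2,"tx":0,"ty":0,"tz":0,"wx":0,"wy":0,"wz":0},{"jaw":0.2,"tx":0,"ty":0,"tz":0,"wx":0,"wy":0,"wz":0}]'
python3 - <<'E'
from h import *
P,R=pose();print(P, state()["wrist_force"])
w=optics.grab_frame("wrist")[:,:,::-1]; s=optics.grab_frame("scene")[:,:,::-1]
sc=cv2.resize(s[155:251,145:217],(288,384),interpolation=cv2.INTER_CUBIC)
cv2.imwrite("pics/w7.png",np.hstack([w,sc]))
for X in ([.5272,-.256,.19],[.5272,-.256,.142],[.5272,-.256,.085]): print(proj("wrist",X,(P,R)),(proj("scene",X)-[145,155])*4+[512,0])
E
```

```text
clock: 13.38
position: [0.5285, -0.256, 0.2844]
eef_rot: [-0.001, 1.0, -0.02, -0.0]
wrist_force: [0.5, 0.6, -0.5]
opening: 0.599
[ 0.52850785 -0.25595165  0.28435825] [ 0.46962102  0.62985697 -0.54644109]
[257.81844422 193.51610183] [644.97259491 135.99733356]
[257.68907882 177.92026177] [652.6221061  176.07966033]
[257.58020408 164.79470507] [661.19111193 220.98000526]
```

View pics/w7.png

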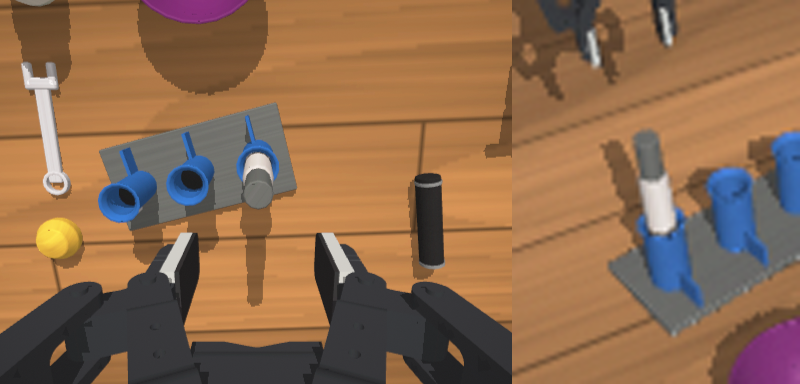

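The post stands upright in tube0. Its top is at (258,193) in the wrist view, against (257.8,193.5) predicted for a fully home post, and the gripper is clear of it. Handing in.

```bash
python3 -c "
from workcell import r,state
print(r.job_done()); print(state()['clock'])"
```

```text
the job is handed in; nothing more can be done
None
the job is handed in; nothing more can be done
```

The seatpost is standing foot down in tube0, the stand's -y end tube, and looks fully home. I handed the job in at about 13.4 s; it gives no verdict.

**What I did:** I gripped the post end-on by the neck, lifted it out of the cradle's open side and turned it upright. Tube0 was my first try because it was the only one with a plate-grey floor inside; the other two looked black. I lowered the post in 1–4 mm steps, so it was never dropped.

**Last checks:**
- **Fully home:** the post passed the stub height (about 50 mm) with no resistance. It met the bottom with about 6 N upward force when the foot was at roughly 10 mm.
- **Upright and released:** after I let go, the top of the neck was within 1 px of where a fully home, vertical post should be. The gripper was about 95 mm above it, with wrist force near zero.
- **Other things on the bench:** nothing in view looked disturbed, and the robot touched none of it. I did not measure their positions again.

**Misses and disagreements:** the first move was refused because every row needs all its keys; nothing moved. The top and wrist cameras disagreed on tube0's position by about 2–3 mm, which the flared mouth could absorb.

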